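# Roll the sample tube onto the red sorting line

### The job

Sort the amber sample tube that lies on the grey board: with a fingertip on top of it, push its top sideways so that it rolls over the board, stroke by stroke, and leave it lying still along the red line, centred over the stripe. Roll it, do not pick it up, and leave the other containers alone.

Things in the scene. Friction and masses are not known exactly. Their poses are not given: they have to be found in the camera images.
- tube: Lying sample tube, 60-120 g: amber glass, 30 mm diameter, 100 mm long, white label strip; red cap 26 mm diameter, 15 mm long, at one end. Origin on its axis, midway between the ends; x along it to the cap (glass x -57 to 42 mm), y, z turn as it rolls. Starts between the lines, nearly parallel. A light press on top does not slip: it rolls half the finger's travel. Its flank jams or skids if pushed.
- red_line: The red stripe painted on the board, the goal: 230 mm long, 20 mm wide, flush with the board's top (no bump). Origin at its middle, 6 mm above the table; x runs along the stripe, y across it. The tube's axis starts 45 to 85 mm from its centre line.
- blue_line: The blue stripe on the board, same size, parallel to the red one and 130 mm from it; not to be used. Which side of the tube is red and which is blue varies.
- board: The grey sorting board fixed on the table: 260 mm (x) by 300 mm (y), 6 mm thick, flat. Origin at the centre of its underside; its x axis is parallel to the lines and points away from the robot. The lines lie at y = +65 and -65 mm on it.
- vial: Bystander: small upright vial with a blue cap, 26 mm in diameter, 55 mm tall, standing on the board beyond the tube's far end. Origin at the centre of its underside.
- dishes: Bystander: stack of three lidded dishes, 90 mm in diameter, 45 mm tall, on the table beside or behind the board. Origin at the centre of its underside.
- jar: Bystander: jar with a blue lid, 52 mm in diameter, 85 mm tall, on the table beside or behind the board. Origin at the centre of its underside.
- beaker: Bystander: red open beaker, 76 mm in diameter, 75 mm tall, on the table beside or behind the board. Origin at the centre of its underside.
Mind the look-alikes: they are no part of the job. What is meant by the tube is not green or purple, and is the smaller of those in its own colour.

How it is judged:
On the way:
1. the tube has rolled over (its starting top side has turned by at least 115 degrees) while on the board (angle between tube's own z axis and vertical above 2 rad and height (world z) of tube below 0.029 m).
At the end, for the whole second after the job is handed in: The tube lies at rest on the board along the red line: its axis at mid-length over the 20 mm stripe (within 10 mm of its centre line), parallel to it within 0.15 rad, its middle within 50 mm of the stripe's middle lengthwise (y of tube in the frame of red_line between -0.01 and 0.01 m and x of tube in the frame of red_line between -0.05 and 0.05 m and angle between the x axis of tube and the x axis of red_line, either way round below 0.15 rad and height (world z) of tube between 0.018 and 0.024 m and linear speed of tube below 0.01 m/s and angular speed of tube below 0.3 rad/s); the robot touches nothing.
It fails at once if the tube is lifted more than 8 mm off the board (height (world z) of tube above 0.029 m).
It fails at once if the small standing vial is disturbed (moved 15 mm) (distance of vial from where it was at the start of the episode above 0.015 m).
It fails at once if the stack of dishes is disturbed (moved 15 mm) (distance of dishes from where it was at the start of the episode above 0.015 m).
It fails at once if the jar is disturbed (moved 15 mm) (distance of jar from where it was at the start of the episode above 0.015 m).
It fails at once if the red beaker is disturbed (moved 15 mm) (distance of beaker from where it was at the start of the episode above 0.015 m).
It also fails if it takes over 51 s, if anything falls off the work surface, if the arm or the gripper's body presses on something with over 40 N, if the wrist force passes 120 N, or if a joint passes its speed limit or range.

### The arm

A 6-joint arm with a two-finger parallel gripper is mounted at the origin on the work surface. World frame = base frame: x ahead of the robot, y to its left, z up, the work surface at z = 0. Lengths are in m, angles in rad, forces in N, time in s.
With the tool pointing down it reaches from about 0.3 to 0.775 m from the base axis. Payload 14.6 kg.
Tool frame: the origin (TCP) lies midway between the tips of the shut fingers; the grasp point (between the pads) lies env.grasp_offset behind it (env.grasp_offset is the distance from the TCP to the grasp point, in m); z points along the fingers, y is the line along which they close (so a half turn about z gives the same grasp; the last joint's range is limited). The gripper opens to 94 mm and grips with 3 to 60 N. Pads are 16 mm wide; open, the fingers measure 119 mm over their backs; the gripper's body (75 mm by 177 mm) begins 78 mm behind the grasp point.
Start: joints at [1.112, 0.3, 1.521, -0, 1.321, -0.067], TCP at [0.21, 0.508, 0.205] pointing down, gripper open.
Joint ranges: [-3.03, 3.03], [-0.79, 2.21], [0.23, 2.52], [-1.04, 4.18], [0, 3.07], [-2.55, 2.55]. Speed limits (rad/s): [2.22, 2.22, 2.57, 3.14, 3.14, 3.14].

### API

Orientations are given as [roll, pitch, yaw] about the fixed x, y, z axes, in that order (R = Rz(yaw) Ry(pitch) Rx(roll)).
In Python, from bench import read_state, vision, order, env gives the robot as it stands.
- The arm moves only by the tool send_rows, never from a script. Its argument "commands" is a list of rows, each an object with "grip": the finger opening in mm, from 0 to 94; "travel": the shift along the tool's x, y, z in mm, a list of three; "twist": the turn, a rotation vector about the tool's x, y, z in rad, a list of three. A call has 1 to 12 rows; each row is the pose to reach, as a shift and turn from the pose commanded when the call began, along the tool's axes at that moment; what a row does not reach only later rows make up. A row lasts 1/12 s, in which the tool goes at most 41.7 mm and 7.16 degrees, less where a joint would pass 70% of its speed; a pose out of reach is approached as far as the arm can. A call with a gripper value outside its range is refused whole. The fingers move at their own pace and stop on an object; "newtons" is the grip in N (left out, the last holds). Time passes only in rows, so rows that repeat a pose let the fingers close. It gives the time, the measured TCP pose, the force, the opening and the grip force at its end, in the units of the state.
- read_state(): the state, without advancing time (a new reading comes with each control period).
- vision.capture(name): name is "side" or "top"; returns a dict with "image" (384x512x3 uint8, blue, green, red), "K" (3x3 intrinsics, pixels), "cam_to_world" (4x4, takes a point from camera to world coordinates). Camera axes: x right, y down, z forward; pixel columns grow to the right and rows downward; lengths in m; the calibration is good to about 2 mm. A picture is of the moment at which its call begins. There is no depth.
- order.finish_job(): hands the job in; it is judged then, once.
The state is a dict: "t": time; "qpos": joint angles; "qd": joint speeds; "tau": joint torques, N m; "ee_pos": TCP position; "eef_rot": TCP orientation; "wrist_force": force on the tool from outside, world axes, zero at the start; "moment": the same for the moment, N m; "width": finger opening in m; "grip_force": force on a finger pad.
Only numpy, scipy, OpenCV 4.12 (cv2) and the standard library are available. Lean on these libraries where they do the work, as an engineer would, in place of code of your own. Each camera call takes 0.05 s, during which the arm holds its last target. There are 200 camera calls.

## Working session

There is one attempt and no reset: what is moved stays moved. The work goes in short steps, Python scripts to look and compute and a tool call to move; the robot and the scene stay as the last step left them, time stands still between calls to the robot, and variables do not carry over. Pictures are saved under pics/ and viewed, at most 10 in all, crops included, and the job is handed in when it is done.

Besides the shell and the picture viewer there is one more tool, called after "Request:" in YAML: its name, and indented under it one key for each argument. send_rows: Moves the arm, as the interface text tells. Its arguments: {"type":"object","properties":{"commands":{"type":"array","items":{"type":"object","properties":{"grip":{"type":"number"},"travel":{"type":"array","items":{"type":"number"}},"twist":{"type":"array","items":{"type":"number"}}}}},"newtons":{"type":"number"}},"required":["commands"]}

```bash
mkdir -p pics; python3 - <<'E'
from bench import read_state, vision, order, env
import cv2,numpy as np
s=read_state();print({k:np.round(v,3).tolist() for k,v in s.items()},env.grasp_offset)
for n in("top","side"):
    c=vision.capture(n);cv2.imwrite(f"pics/{n}0.png",c["image"]);print(n,c["K"].tolist(),np.round(c["cam_to_world"],4).tolist())
E
```

```text
{'t': 0.0, 'qpos': [1.112, 0.3, 1.522, 0.0, 1.321, -0.067], 'qd': [0.0, 0.0, -0.002, 0.0, -0.0, -0.002], 'tau': [-0.0, -53.181, -35.273, 0.071, 0.024, -0.0], 'ee_pos': [0.21, 0.508, 0.205], 'eef_rot': [-3.14, -0.0, 2.75], 'wrist_force': [-0.572, -0.237, 0.199], 'moment': [0.05, -0.054, 0.023], 'grip_force': 0.0, 'width': 0.094} 0.0188
top [[351.54941879180495, 0.0, 257.60642016129697], [0.0, 351.54941879180495, 196.11800612844957], [0.0, 0.0, 1.0]] [[-0.0064, -0.9935, 0.1135, 0.4562], [-0.9998, 0.0045, -0.0168, 0.0657], [0.0162, -0.1136, -0.9934, 0.9893], [0.0, 0.0, 0.0, 1.0]]
side [[439.9742746622798, 0.0, 254.11364063357098], [0.0, 439.9742746622798, 187.6375021299061], [0.0, 0.0, 1.0]] [[-0.9222, -0.2871, 0.2592, 0.3188], [-0.3866, 0.6629, -0.6412, 0.6724], [0.0122, -0.6915, -0.7223, 0.7359], [0.0, 0.0, 0.0, 1.0]]
```

View pics/top0.png

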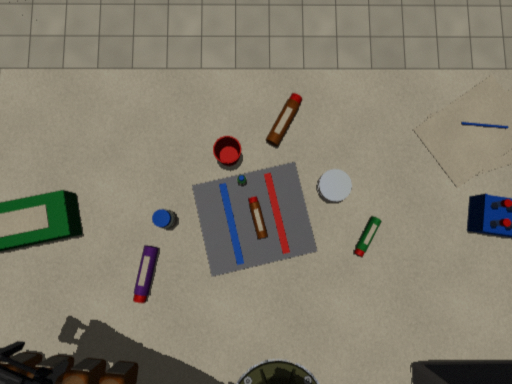

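View pics/side0.png

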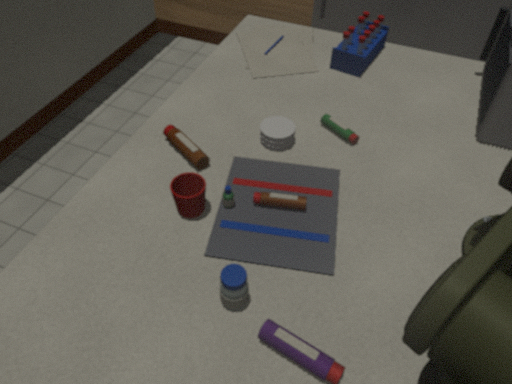

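Both views show the board with the blue line on the left in the top view (230,222) and the red line on the right (277,213).

Tube candidates in the top view:
- amber on the board (257,217)
- larger amber off the board (284,120)
- purple (146,273)
- green (368,236)

The smaller amber one, lying on the board between the lines, fits the description. I'll confirm it in a crop and measure.

```bash
cat > h.py <<'E'
from bench import read_state, vision, order, env
import cv2,numpy as np
def ray(c,px,z):
    px=np.atleast_2d(np.float64(px));M=c["cam_to_world"]
    d=np.c_[px,np.ones(len(px))]@np.linalg.inv(c["K"]).T@M[:3,:3].T;o=M[:3,3]
    return (o+d*((z-o[2])/d[:,2])[:,None])[:,:2]
def line(p):
    m=p.mean(0);w,v=np.linalg.eigh(np.cov((p-m).T));u=v[:,1];u=u*np.sign(u[0]);s=(p-m)@u;n=np.array([-u[1],u[0]]);q=(p-m)@n
    return m+u*(s.min()+s.max())/2+n*(q.min()+q.max())/2,u,np.ptp(s),np.ptp(q)
def masks(c):
    h,s,v=cv2.split(cv2.cvtColor(c["image"],cv2.COLOR_BGR2HSV));h=h.astype(int)
    red=((h<5)|(h>174))&(s>170)&(v>90); blue=(abs(h-112)<12)&(s>150)&(v>90); brown=(h>=5)&(h<=20)&(s>110)
    return red,blue,brown
def blobs(m,amin=15):
    n,l,st,ce=cv2.connectedComponentsWithStats(m.astype(np.uint8),connectivity=8)
    return [(np.argwhere(l==i)[:,::-1],ce[i],st[i]) for i in range(1,n) if st[i][4]>=amin]
E
python3 - <<'E'
from h import *
c=vision.capture("top");im=c["image"]
cv2.imwrite("pics/crop0.png",cv2.resize(im[155:280,185:325],None,fx=4,fy=4,interpolation=cv2.INTER_NEAREST))
for n,m in zip(("red","blue","brown"),masks(c)):
    for p,ce,st in blobs(m):
        if 150<ce[0]<370 and 90<ce[1]<280:
            a,u,L,W=line(ray(c,p,.006 if n!="brown" else .021));print(n,ce.round(1),st[4],a.round(4),"ang",round(np.arctan2(u[1],u[0]),3),L.round(3),W.round(3))
print(im[217,257],im[202,254],im[232,262],im[212,253])
E
```

```text
red [295.5  97.1] 57 [ 0.8582 -0.0635] ang 1.232 0.031 0.019
red [217.5 141.1] 15 [0.7272 0.1626] ang -0.716 0.039 0.007
red [228.5 153.9] 301 [0.6977 0.1327] ang -1.003 0.077 0.064
red [276.5 213. ] 528 [ 0.5224 -0.0031] ang 0.225 0.227 0.019
red [252.8 199.3] 36 [0.5597 0.0624] ang -1.184 0.021 0.014
red [359.4 252.4] 38 [ 0.41   -0.2327] ang 1.191 0.02 0.015
blue [240.9 177.3] 18 [0.6226 0.0961] ang 1.076 0.013 0.011
blue [231.1 223.7] 558 [0.4935 0.1237] ang 0.227 0.228 0.019
blue [160.9 217.8] 232 [0.5094 0.3188] ang 1.169 0.046 0.046
brown [282.7 122.4] 487 [ 0.7801 -0.0241] ang -0.499 0.146 0.039
brown [257.9 219.7] 260 [0.5022 0.0489] ang 0.243 0.101 0.027
[120 142 151] [13 40 93] [17 51 96] [26 48 78]
```

View pics/crop0.png

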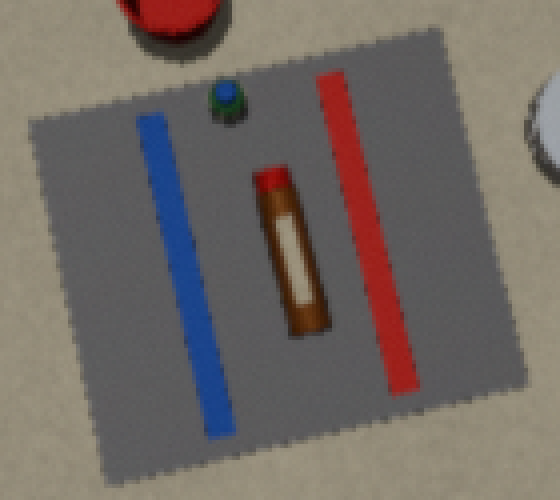

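The crop confirms it: a small amber tube with red cap at top (crop 270,180), white label up, red line on its right. All sizes check out (lines 0.228 m long and 0.130 m apart, glass 0.10 m). The tube axis is +55 mm from the red line, nearly parallel. I'll press with shut fingers, tool x along the line.

```bash
cat >> h.py <<'E'
from scipy.spatial.transform import Rotation as R
ANG=.226;U=np.array([np.cos(ANG),np.sin(ANG)]);N=np.array([-U[1],U[0]]);RED=np.array([.5224,-.0031])
def goto(x,y,z):  # x,y in the red line's frame -> tool shift mm, twist
    s=read_state();r=R.from_euler("xyz",s["eef_rot"]);g=np.r_[RED+U*x+N*y,z]
    d=r.inv().apply(g-s["ee_pos"])*1000;t=(r.inv()*R.from_euler("xyz",[np.pi,0,ANG+np.pi])).as_rotvec()
    print("t",s["t"],"travel",d.round(1),"twist",t.round(3),"F",np.round(s["wrist_force"],1))
def tube():
    c=vision.capture("top")
    for p,ce,st in blobs(masks(c)[2]):
        a,u,L,W=line(ray(c,p,.021))
        if abs(a-RED).max()<.15:
            d=a-RED;print("glass line-frame",(1000*d@U).round(1),(1000*d@N).round(1),"dang",round(np.arctan2(u[1],u[0])-ANG,3),L.round(3),W.round(3))
    return c
E
python3 -c "
from h import *
tube();goto(-.003,.062,.08)"
```

```text
glass line-frame -8.3 55.3 dang 0.023 0.102 0.027
t 0.2 travel [-445.7 -304.3  125.3] twist [-0.001 -0.    -0.618] F [-0.6 -0.3 -0.9]
```

Request:
send_rows:
  commands:
    - {"grip": 0, "travel": [-36, -25, 0], "twist": [0, 0, -0.05]}
    - {"grip": 0, "travel": [-70, -48, 0], "twist": [0, 0, -0.1]}
    - {"grip": 0, "travel": [-104, -71, 0], "twist": [0, 0, -0.15]}
    - {"grip": 0, "travel": [-138, -94, 0], "twist": [0, 0, -0.2]}
    - {"grip": 0, "travel": [-172, -117, 0], "twist": [0, 0, -0.25]}
    - {"grip": 0, "travel": [-206, -140, 0], "twist": [0, 0, -0.3]}
    - {"grip": 0, "travel": [-240, -164, 0], "twist": [0, 0, -0.35]}
    - {"grip": 0, "travel": [-274, -187, 0], "twist": [0, 0, -0.4]}
    - {"grip": 0, "travel": [-308, -210, 0], "twist": [0, 0, -0.45]}
    - {"grip": 0, "travel": [-342, -233, 0], "twist": [0, 0, -0.5]}
    - {"grip": 0, "travel": [-376, -256, 0], "twist": [0, 0, -0.55]}
    - {"grip": 0, "travel": [-400, -273, 0], "twist": [0, 0, -0.618]}

```text
t: 1.2
ee_pos: [0.4766, 0.1005, 0.2054]
eef_rot: [-3.141, 0.0, -2.914]
wrist_force: [0.2, 0.6, 0.4]
width: 0.0171
grip_force: 0.0
```

```bash
python3 -c "
from h import *
goto(-.003,.062,.06)"
```

```text
t 1.2 travel [-18.3 -49.2 145.5] twist [-0.     0.     0.001] F [0.2 0.6 0.4]
```

Request:
send_rows:
  commands:
    - {"grip": 0, "travel": [0, 0, 0]}
    - {"grip": 0, "travel": [0, 0, 0]}
    - {"grip": 0, "travel": [0, 0, 0]}

```text
validation failed for argument at $.co...
```

```bash
python3 -c "
from h import *
goto(-.003,.062,.06)"
```

```text
t 1.2 travel [-18.3 -49.2 145.5] twist [-0.     0.     0.001] F [0.2 0.6 0.4]
```

Request:
send_rows:
  commands:
    - {"grip": 0, "travel": [0, 0, 0], "twist": [0, 0, 0]}
    - {"grip": 0, "travel": [0, 0, 0], "twist": [0, 0, 0]}
    - {"grip": 0, "travel": [0, 0, 0], "twist": [0, 0, 0]}

```text
t: 1.45
ee_pos: [0.4751, 0.1036, 0.2053]
eef_rot: [3.141, -0.0, -2.916]
wrist_force: [-0.2, 0.3, 0.4]
width: 0.001
grip_force: 0.0
```

```bash
python3 -c "
from h import *
goto(-.003,.062,.06)"
```

```text
t 1.45 travel [-19.3 -52.6 145.3] twist [ 0.    -0.    -0.001] F [-0.2  0.3  0.4]
```

Request:
send_rows:
  commands:
    - {"grip": 0, "travel": [-7, -18, 30], "twist": [0, 0, 0]}
    - {"grip": 0, "travel": [-14, -37, 60], "twist": [0, 0, 0]}
    - {"grip": 0, "travel": [-19, -52.5, 90], "twist": [0, 0, 0]}
    - {"grip": 0, "travel": [-19, -52.5, 115], "twist": [0, 0, 0]}
    - {"grip": 0, "travel": [-19, -52.5, 135], "twist": [0, 0, 0]}
    - {"grip": 0, "travel": [-19, -52.5, 145], "twist": [0, 0, 0]}
    - {"grip": 0, "travel": [-19, -52.5, 145], "twist": [0, 0, 0]}
    - {"grip": 0, "travel": [-19, -52.5, 145], "twist": [0, 0, 0]}
    - {"grip": 0, "travel": [-19, -52.5, 145], "twist": [0, 0, 0]}

```text
t: 2.2
ee_pos: [0.5064, 0.0569, 0.0619]
eef_rot: [-3.141, 0.002, -2.915]
wrist_force: [0.7, 0.2, -0.2]
width: 0.0003
grip_force: 0.0
```

```bash
python3 -c "
from h import *
goto(-.003,.062,.036);c=vision.capture('side');cv2.imwrite('pics/s1.png',cv2.resize(c['image'][130:280,190:360],None,fx=4,fy=4))"
```

```text
t 2.2 travel [ 0.9 -0.1 25.9] twist [-0.     0.002  0.001] F [ 0.7  0.2 -0.2]
```

View pics/s1.png

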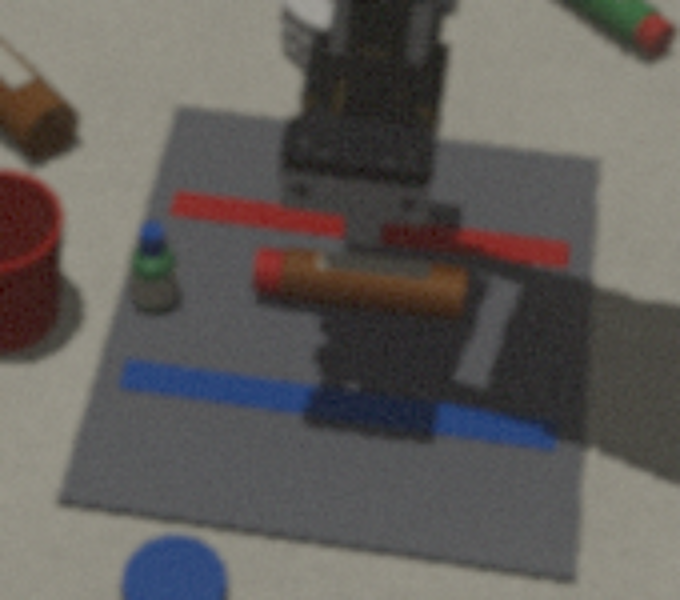

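The closed fingertip (crop ~365,235) is above the tube's middle, 26 mm over its top. Next I descend gently until it touches.

Request:
send_rows:
  commands:
    - {"grip": 0, "travel": [0, 0, 10], "twist": [0, 0, 0]}
    - {"grip": 0, "travel": [0, 0, 18], "twist": [0, 0, 0]}
    - {"grip": 0, "travel": [0, 0, 22], "twist": [0, 0, 0]}
    - {"grip": 0, "travel": [0, 0, 24], "twist": [0, 0, 0]}
    - {"grip": 0, "travel": [0, 0, 25], "twist": [0, 0, 0]}
    - {"grip": 0, "travel": [0, 0, 25], "twist": [0, 0, 0]}
    - {"grip": 0, "travel": [0, 0, 25], "twist": [0, 0, 0]}

```text
t: 2.83
ee_pos: [0.5056, 0.0564, 0.0356]
eef_rot: [3.141, -0.0, -2.915]
wrist_force: [-2.8, 0.1, 3.7]
width: 0.0003
grip_force: 2.0
```

Request:
send_rows:
  commands:
    - {"grip": 0, "travel": [0, 0, 0.5], "twist": [0, 0, 0]}
    - {"grip": 0, "travel": [0, 0, 1], "twist": [0, 0, 0]}
    - {"grip": 0, "travel": [0, 0, 1], "twist": [0, 0, 0]}
    - {"grip": 0, "travel": [0, 0, 1], "twist": [0, 0, 0]}

```text
t: 3.17
ee_pos: [0.5058, 0.0564, 0.0352]
eef_rot: [3.142, 0.0, -2.915]
wrist_force: [-7.3, 0.5, 12.9]
width: 0.0007
grip_force: 7.0
```

Request:
send_rows:
  commands:
    - {"grip": 0, "travel": [0, -1, -0.4], "twist": [0, 0, 0]}
    - {"grip": 0, "travel": [0, -4, -0.4], "twist": [0, 0, 0]}
    - {"grip": 0, "travel": [0, -7, -0.4], "twist": [0, 0, 0]}
    - {"grip": 0, "travel": [0, -10, -0.4], "twist": [0, 0, 0]}
    - {"grip": 0, "travel": [0, -14, -0.4], "twist": [0, 0, 0]}
    - {"grip": 0, "travel": [0, -18, -0.4], "twist": [0, 0, 0]}
    - {"grip": 0, "travel": [0, -22, -0.4], "twist": [0, 0, 0]}
    - {"grip": 0, "travel": [0, -25, -0.4], "twist": [0, 0, 0]}
    - {"grip": 0, "travel": [0, -27, -0.4], "twist": [0, 0, 0]}
    - {"grip": 0, "travel": [0, -28, -0.4], "twist": [0, 0, 0]}
    - {"grip": 0, "travel": [0, -28, -0.4], "twist": [0, 0, 0]}
    - {"grip": 0, "travel": [0, -28, -0.4], "twist": [0, 0, 0]}

```text
t: 4.17
ee_pos: [0.5126, 0.0291, 0.0352]
eef_rot: [-3.141, 0.001, -2.915]
wrist_force: [0.6, -0.6, 5.3]
width: 0.0002
grip_force: 2.9
```

Request:
send_rows:
  commands:
    - {"grip": 0, "travel": [0, 0, -2], "twist": [0, 0, 0]}
    - {"grip": 0, "travel": [0, 0, -6], "twist": [0, 0, 0]}
    - {"grip": 0, "travel": [0, 0, -15], "twist": [0, 0, 0]}
    - {"grip": 0, "travel": [0, 20, -30], "twist": [0, 0, 0]}
    - {"grip": 0, "travel": [0, 50, -30], "twist": [0, 0, 0]}
    - {"grip": 0, "travel": [0, 80, -30], "twist": [0, 0, 0]}
    - {"grip": 0, "travel": [0, 80, -30], "twist": [0, 0, 0]}
    - {"grip": 0, "travel": [0, 80, -30], "twist": [0, 0, 0]}

```text
t: 4.83
ee_pos: [0.4938, 0.1081, 0.0654]
eef_rot: [-3.142, 0.0, -2.913]
wrist_force: [-0.7, -1.1, -0.3]
width: 0.0001
grip_force: 0.0
```

```bash
python3 -c "
from h import *
c=tube();goto(-.003,.048,.046);cv2.imwrite('pics/t1.png',cv2.resize(c['image'][155:280,185:325],None,fx=4,fy=4))"
```

```text
glass line-frame -45.3 39.8 dang -0.001 0.028 0.026
t 4.8833 travel [  0.2 -65.9  19.3] twist [-0.     0.     0.001] F [ 0.6 -0.4 -0.4]
```

View pics/t1.png

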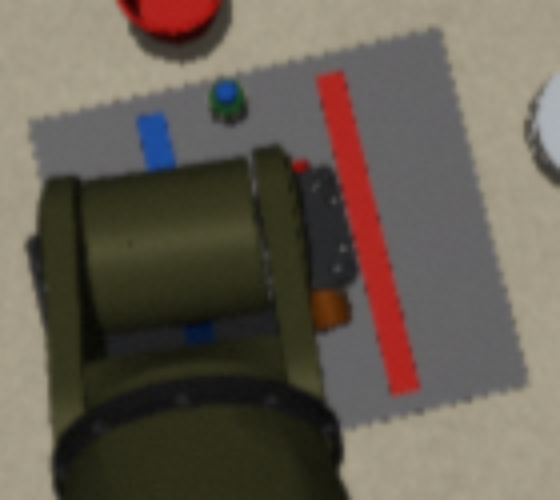

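The arm hides most of the tube; its visible glass end (crop 330,308) lies at line y ≈ +40, so it rolled about 15 mm as planned. On to stroke 2.

Request:
send_rows:
  commands:
    - {"grip": 0, "travel": [0, -30, 0], "twist": [0, 0, 0]}
    - {"grip": 0, "travel": [0, -55, 6], "twist": [0, 0, 0]}
    - {"grip": 0, "travel": [0, -66, 16], "twist": [0, 0, 0]}
    - {"grip": 0, "travel": [0, -66, 23], "twist": [0, 0, 0]}
    - {"grip": 0, "travel": [0, -66, 27], "twist": [0, 0, 0]}
    - {"grip": 0, "travel": [0, -66, 29], "twist": [0, 0, 0]}
    - {"grip": 0, "travel": [0, -66, 30], "twist": [0, 0, 0]}
    - {"grip": 0, "travel": [0, -66, 30.4], "twist": [0, 0, 0]}
    - {"grip": 0, "travel": [0, -66, 30.4], "twist": [0, 0, 0]}
    - {"grip": 0, "travel": [0, -66, 30.4], "twist": [0, 0, 0]}

```text
t: 5.72
ee_pos: [0.5084, 0.0437, 0.0351]
eef_rot: [3.141, -0.001, -2.914]
wrist_force: [-6.8, 0.4, 11.0]
width: 0.0006
grip_force: 5.8
```

Request:
send_rows:
  commands:
    - {"grip": 0, "travel": [0, -1, -0.3], "twist": [0, 0, 0]}
    - {"grip": 0, "travel": [0, -4, -0.3], "twist": [0, 0, 0]}
    - {"grip": 0, "travel": [0, -7, -0.3], "twist": [0, 0, 0]}
    - {"grip": 0, "travel": [0, -10, -0.3], "twist": [0, 0, 0]}
    - {"grip": 0, "travel": [0, -14, -0.3], "twist": [0, 0, 0]}
    - {"grip": 0, "travel": [0, -18, -0.3], "twist": [0, 0, 0]}
    - {"grip": 0, "travel": [0, -22, -0.3], "twist": [0, 0, 0]}
    - {"grip": 0, "travel": [0, -25, -0.3], "twist": [0, 0, 0]}
    - {"grip": 0, "travel": [0, -27, -0.3], "twist": [0, 0, 0]}
    - {"grip": 0, "travel": [0, -28, -0.3], "twist": [0, 0, 0]}
    - {"grip": 0, "travel": [0, -28, -0.3], "twist": [0, 0, 0]}
    - {"grip": 0, "travel": [0, -28, -0.3], "twist": [0, 0, 0]}

```text
t: 6.72
ee_pos: [0.5155, 0.0162, 0.0354]
eef_rot: [-3.141, 0.001, -2.914]
wrist_force: [-1.5, -2.1, 6.0]
width: 0.0003
grip_force: 3.0
```

Request:
send_rows:
  commands:
    - {"grip": 0, "travel": [0, 0, -2], "twist": [0, 0, 0]}
    - {"grip": 0, "travel": [0, 0, -6], "twist": [0, 0, 0]}
    - {"grip": 0, "travel": [0, 0, -15], "twist": [0, 0, 0]}
    - {"grip": 0, "travel": [-15, 25, -40], "twist": [0, 0, 0]}
    - {"grip": 0, "travel": [-30, 60, -70], "twist": [0, 0, 0]}
    - {"grip": 0, "travel": [-30, 95, -100], "twist": [0, 0, 0]}
    - {"grip": 0, "travel": [-30, 130, -130], "twist": [0, 0, 0]}
    - {"grip": 0, "travel": [-30, 160, -150], "twist": [0, 0, 0]}
    - {"grip": 0, "travel": [-30, 160, -150], "twist": [0, 0, 0]}
    - {"grip": 0, "travel": [-30, 160, -150], "twist": [0, 0, 0]}

```text
t: 7.55
ee_pos: [0.5085, 0.1802, 0.187]
eef_rot: [3.141, 0.004, -2.912]
wrist_force: [0.2, -0.5, -0.0]
width: 0.0004
grip_force: 0.0
```

```bash
python3 -c "
from h import *
c=tube();goto(-.003,.0335,.06);cv2.imwrite('pics/t2.png',cv2.resize(c['image'][155:280,185:325],None,fx=4,fy=4))"
```

```text
glass line-frame -7.0 26.2 dang 0.021 0.102 0.03
t 7.6 travel [  30.5 -146.6  125.2] twist [-0.     0.001  0.002] F [ 0.3 -0.1  0.2]
```

View pics/t2.png

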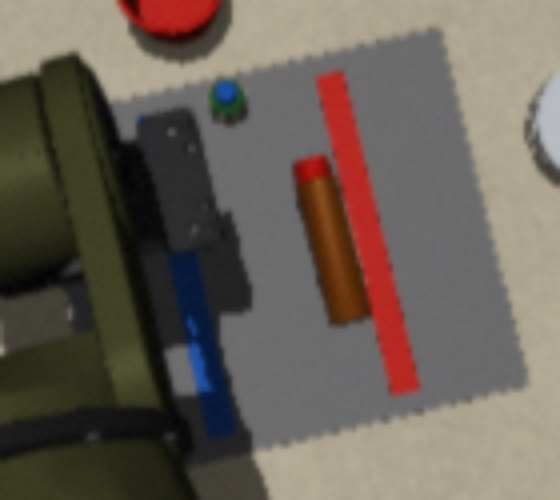

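The tube is clear in view with the label rolled under. Its axis sits at y=+26.3 mm with an angle of 0.02 rad. Two more strokes of about 26.5 mm finger travel should do it.

Request:
send_rows:
  commands:
    - {"grip": 0, "travel": [6, -30, 20], "twist": [0, 0, 0]}
    - {"grip": 0, "travel": [12, -60, 40], "twist": [0, 0, 0]}
    - {"grip": 0, "travel": [18, -90, 60], "twist": [0, 0, 0]}
    - {"grip": 0, "travel": [24, -120, 85], "twist": [0, 0, 0]}
    - {"grip": 0, "travel": [30, -140, 105], "twist": [0, 0, 0]}
    - {"grip": 0, "travel": [30.5, -147, 120], "twist": [0, 0, 0]}
    - {"grip": 0, "travel": [30.5, -147, 125], "twist": [0, 0, 0]}
    - {"grip": 0, "travel": [30.5, -147, 125], "twist": [0, 0, 0]}
    - {"grip": 0, "travel": [30.5, -147, 125], "twist": [0, 0, 0]}

```text
t: 8.35
ee_pos: [0.5116, 0.0279, 0.0598]
eef_rot: [3.141, -0.001, -2.916]
wrist_force: [0.7, 0.1, 0.2]
width: 0.0007
grip_force: 0.0
```

```bash
python3 -c "
from h import *
goto(-.003,.033,.0352)"
```

```text
t 8.35 travel [-0.5  0.4 24.6] twist [ 0.    -0.001 -0.   ] F [0.7 0.1 0.2]
```

Request:
send_rows:
  commands:
    - {"grip": 0, "travel": [0, 0.4, 10], "twist": [0, 0, 0]}
    - {"grip": 0, "travel": [0, 0.4, 17], "twist": [0, 0, 0]}
    - {"grip": 0, "travel": [0, 0.4, 21], "twist": [0, 0, 0]}
    - {"grip": 0, "travel": [0, 0.4, 23.5], "twist": [0, 0, 0]}
    - {"grip": 0, "travel": [0, 0.4, 24.3], "twist": [0, 0, 0]}
    - {"grip": 0, "travel": [0, 0.4, 24.8], "twist": [0, 0, 0]}
    - {"grip": 0, "travel": [0, 0.4, 24.8], "twist": [0, 0, 0]}
    - {"grip": 0, "travel": [0, 0.4, 24.8], "twist": [0, 0, 0]}

```text
t: 9.02
ee_pos: [0.5117, 0.0286, 0.0355]
eef_rot: [3.142, -0.0, -2.915]
wrist_force: [-4.3, -0.0, 8.5]
width: 0.0004
grip_force: 4.0
```

Light contact at 8.5 N. Now stroke 3, then reposition and stroke 4.

Request:
send_rows:
  commands:
    - {"grip": 0, "travel": [0, -1, -0.1], "twist": [0, 0, 0]}
    - {"grip": 0, "travel": [0, -4, -0.1], "twist": [0, 0, 0]}
    - {"grip": 0, "travel": [0, -7, -0.1], "twist": [0, 0, 0]}
    - {"grip": 0, "travel": [0, -10, -0.1], "twist": [0, 0, 0]}
    - {"grip": 0, "travel": [0, -14, -0.1], "twist": [0, 0, 0]}
    - {"grip": 0, "travel": [0, -18, -0.1], "twist": [0, 0, 0]}
    - {"grip": 0, "travel": [0, -21, -0.1], "twist": [0, 0, 0]}
    - {"grip": 0, "travel": [0, -24, -0.1], "twist": [0, 0, 0]}
    - {"grip": 0, "travel": [0, -26, -0.1], "twist": [0, 0, 0]}
    - {"grip": 0, "travel": [0, -26.5, -0.1], "twist": [0, 0, 0]}
    - {"grip": 0, "travel": [0, -26.5, -0.1], "twist": [0, 0, 0]}
    - {"grip": 0, "travel": [0, -26.5, -0.1], "twist": [0, 0, 0]}

```text
t: 10.02
ee_pos: [0.518, 0.0026, 0.0353]
eef_rot: [-3.141, 0.001, -2.915]
wrist_force: [2.7, -0.2, 5.5]
width: 0.0003
grip_force: 2.5
```

Request:
send_rows:
  commands:
    - {"grip": 0, "travel": [0, 0, -2], "twist": [0, 0, 0]}
    - {"grip": 0, "travel": [0, 0, -6], "twist": [0, 0, 0]}
    - {"grip": 0, "travel": [0, 0, -12], "twist": [0, 0, 0]}
    - {"grip": 0, "travel": [0, 7, -12], "twist": [0, 0, 0]}
    - {"grip": 0, "travel": [0, 13.3, -12], "twist": [0, 0, 0]}
    - {"grip": 0, "travel": [0, 13.3, -12], "twist": [0, 0, 0]}
    - {"grip": 0, "travel": [0, 13.3, -8], "twist": [0, 0, 0]}
    - {"grip": 0, "travel": [0, 13.3, -4], "twist": [0, 0, 0]}
    - {"grip": 0, "travel": [0, 13.3, -1.5], "twist": [0, 0, 0]}
    - {"grip": 0, "travel": [0, 13.3, -0.5], "twist": [0, 0, 0]}
    - {"grip": 0, "travel": [0, 13.3, 0], "twist": [0, 0, 0]}
    - {"grip": 0, "travel": [0, 13.3, 0], "twist": [0, 0, 0]}

```text
t: 11.02
ee_pos: [0.5146, 0.0154, 0.0354]
eef_rot: [3.141, -0.0, -2.916]
wrist_force: [-4.9, 0.7, 10.9]
width: 0.0003
grip_force: 5.6
```

```bash
python3 -c "
from h import *
tube();goto(-.003,-.0064,.0352)"
```

```text
t 11.0667 travel [ -0.5 -26.2   0.2] twist [ 0. -0.  0.] F [-4.7 -0.1 10.7]
```

Request:
send_rows:
  commands:
    - {"grip": 0, "travel": [0, -1, -0.3], "twist": [0, 0, 0]}
    - {"grip": 0, "travel": [0, -4, -0.3], "twist": [0, 0, 0]}
    - {"grip": 0, "travel": [0, -7, -0.3], "twist": [0, 0, 0]}
    - {"grip": 0, "travel": [0, -10, -0.3], "twist": [0, 0, 0]}
    - {"grip": 0, "travel": [0, -14, -0.3], "twist": [0, 0, 0]}
    - {"grip": 0, "travel": [0, -18, -0.3], "twist": [0, 0, 0]}
    - {"grip": 0, "travel": [0, -21, -0.3], "twist": [0, 0, 0]}
    - {"grip": 0, "travel": [0, -24, -0.3], "twist": [0, 0, 0]}
    - {"grip": 0, "travel": [0, -26, -0.3], "twist": [0, 0, 0]}
    - {"grip": 0, "travel": [0, -26.5, -0.3], "twist": [0, 0, 0]}
    - {"grip": 0, "travel": [0, -26.5, -0.3], "twist": [0, 0, 0]}
    - {"grip": 0, "travel": [0, -26.5, -0.3], "twist": [0, 0, 0]}

```text
t: 12.07
ee_pos: [0.5209, -0.0103, 0.0354]
eef_rot: [-3.141, 0.001, -2.915]
wrist_force: [1.8, -0.8, 4.3]
width: 0.0009
grip_force: 2.0
```

Request:
send_rows:
  commands:
    - {"grip": 0, "travel": [0, 0, -2], "twist": [0, 0, 0]}
    - {"grip": 0, "travel": [0, 0, -6], "twist": [0, 0, 0]}
    - {"grip": 0, "travel": [0, 0, -15], "twist": [0, 0, 0]}
    - {"grip": 0, "travel": [-15, 25, -40], "twist": [0, 0, 0]}
    - {"grip": 0, "travel": [-30, 60, -70], "twist": [0, 0, 0]}
    - {"grip": 0, "travel": [-30, 95, -100], "twist": [0, 0, 0]}
    - {"grip": 0, "travel": [-30, 130, -130], "twist": [0, 0, 0]}
    - {"grip": 0, "travel": [-30, 160, -150], "twist": [0, 0, 0]}
    - {"grip": 0, "travel": [-30, 185, -150], "twist": [0, 0, 0]}
    - {"grip": 0, "travel": [-30, 185, -150], "twist": [0, 0, 0]}
    - {"grip": 0, "travel": [-30, 185, -150], "twist": [0, 0, 0]}

```text
t: 12.98
ee_pos: [0.5078, 0.1779, 0.1862]
eef_rot: [-3.142, 0.001, -2.913]
wrist_force: [0.8, 0.6, -0.6]
width: 0.0005
grip_force: 0.0
```

```bash
python3 -c "
from h import *
c=tube();c=tube();goto(-.003,0,.06);cv2.imwrite('pics/t3.png',cv2.resize(c['image'][155:280,185:325],None,fx=4,fy=4))"
```

```text
glass line-frame -7.3 0.4 dang 0.018 0.103 0.028
glass line-frame -7.3 0.4 dang 0.015 0.103 0.028
t 13.0833 travel [  29.2 -177.8  125.2] twist [-0.    -0.001  0.   ] F [-1.  -0.5 -0.2]
```

View pics/t3.png

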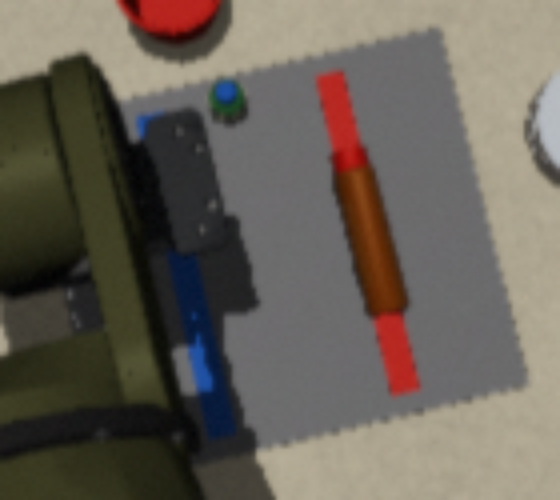

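The tube lies centred on the red stripe (crop 370,235): 0.4 mm off the line, 0.015 rad, at rest, with the arm clear.

```bash
python3 -c "
from h import *
print(order.finish_job())"
```

```text
the job is handed in; nothing more can be done
None
```

I rolled the amber tube onto the red line in four strokes, about 55 mm in all. In the last picture it lay still, 0.4 mm off the line's centre and 0.015 rad off parallel, with the arm clear; the job is handed in at about 13 s, but no verdict was returned.

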